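# Refit the tension spring on the swing-out soap tray

## Task

Pick up the wide open-coil steel spring from the vanity top and thread it over the upright pivot pin of the soap tray, lowering it all the way down until it sits upright on the tray's hub, then let go. Do not let it drop down the pin (a slight twist frees a coil that catches), and leave the slim spring and the plain plastic sleeve where they stand.

Things in the scene. Friction and masses are not known exactly. Their poses are not given: they have to be found in the camera images.
- spring: wide open-coil compression spring of bare steel wire, standing on end on the vanity top: outside diameter 44 mm, inside 35 mm, 60 mm long, wire 4 mm, flat closed end turns, about 80 g, stiff (it does not visibly compress in the hand). Both ends are alike. Origin at its middle, 30 mm above its lower end; z along its axis, upright at the start.
- slim_spring: bystander: slim steel spring standing on end, outside diameter 23 mm, 60 mm long, too narrow for the pin. Origin at its middle, z up its axis.
- sleeve: bystander: plain white plastic tube standing on end, smooth wall without coils, outside diameter 44 mm, inside 36 mm, 60 mm long. Origin at its middle, z up its axis.
- pin_seat (a point): point on the axis of the fixed upright steel pivot pin, level with the flat top of the soap tray's white hub (54 mm across) on which the spring must sit. Pin 16 mm thick, 66 mm tall above this point, top 12 mm tapering to a 6 mm nose; z up. The white tray (its rim 7 mm below the hub's top) swings loosely about it. Nothing else rises above the hub within 100 mm.

How it is judged (in metres and radians):
At the end, for the whole second after the job is handed in: The wide spring is round the pivot pin, its middle within 15 mm sideways of the pin's axis and 24 to 36 mm above the hub's top (so its lower end rests on the hub), its axis within 10 degrees of the pin's, at rest and released (horizontal distance between spring and pin_seat below 0.015 m and z of spring in the frame of pin_seat between 0.024 and 0.036 m and angle between the z axis of spring and the z axis of pin_seat, either way round below 0.175 rad and linear speed of spring below 0.03 m/s); the robot touches nothing.
It fails at once if the wide spring is dropped: it moves faster than 0.6 m/s with no finger touching it (linear speed of spring above 0.6 m/s and contact force between the fingers and spring below 0.01 N).
It fails at once if the slim spring is moved more than 30 mm (distance of slim_spring from where it was at the start of the episode above 0.03 m).
It fails at once if the sleeve is moved more than 30 mm (distance of sleeve from where it was at the start of the episode above 0.03 m).
It also fails if it takes over 42 s, if anything falls off the work surface, if the arm or the gripper's body presses on something with over 40 N, if the wrist force passes 120 N, or if a joint passes its speed limit or range.

## Robot

A 7-joint arm with a two-finger parallel gripper is mounted at the origin on the work surface. World frame = base frame: x ahead of the robot, y to its left, z up, the work surface at z = 0. Lengths are in mm, angles in degrees, forces in N, time in s.
With the tool pointing down it reaches from about 350 to 900 mm from the base axis. Payload 8.1 kg.
Tool frame: the origin (TCP) lies at the very end of the fingers, on their centre line; the grasp point (between the pads) lies 19 mm behind it (bot.grip_point_offset is the distance from the TCP to the grasp point, in mm); z points along the fingers, x is the direction in which the jaws open and shut, and the axes are right-handed (so a half turn about z gives the same grasp; the last joint's range is limited). The gripper opens to 85 mm and grips with 20 to 120 N. Pads are 22 mm wide; open, the fingers measure 114 mm over their backs; the gripper's body (76 mm by 85 mm) begins 54 mm behind the grasp point. The pads swing forward as they close: fully open they stand 13 mm farther back than shut.
Start: joints at [63.507, 24.895, 1.432, 90.138, -0.665, 64.973, -4.303], TCP at [220.032, -585.002, 231.323] pointing down, gripper open.
Joint ranges: [-149.89, 149.89], [-25.12, 119.58], [-72.63, 75.52], [4.76, 147.25], [-75.54, 255.54], [6.69, 114.76], [-157.13, 157.13]. Speed limits (degrees/s): [127.2, 127.2, 172.46, 172.46, 180, 180, 180].

## Interface

Orientations are given as [roll, pitch, yaw] about the fixed x, y, z axes, in that order (R = Rz(yaw) Ry(pitch) Rx(roll)).
In Python, from cell import read_state, camera, finish_job, bot gives the robot as it stands. The module is installed in compiled form; this text tells all that it offers.
- The arm moves only by the tool step_arm, never from a script. Its argument "series" is a list of rows, each a list of 3 entries, a list of its own where there are three numbers: the finger opening in mm, from 0 to 85.4, then the shift along the tool's x, y, z in mm, then the turn, a rotation vector about the tool's x, y, z in degrees. A call has 1 to 20 rows; each row is the pose to reach, as a shift and turn from the pose measured when the call began, along the tool's axes at that moment; what a row does not reach only later rows make up. A row lasts 1/12 s, in which the tool goes at most 41.7 mm and 7.16 degrees, less where a joint would pass 70% of its speed; a pose out of reach is approached as far as the arm can. A call with a gripper value outside its range is refused whole. The fingers move at their own pace and stop on an object; "force" is the grip in N (left out, the last holds). Time passes only in rows, so rows that repeat a pose let the fingers close. It gives the time, the measured TCP pose, the force and the opening at its end, in the units of the state.
- read_state(): the state, without advancing time (a new reading comes with each control period).
- camera(name): name is "scene" or "top"; returns a dict with "frame" (400x640x3 uint8, red, green, blue), "mtx" (3x3 intrinsics, pixels), "distortion" ([k1, k2, p1, p2, k3] as OpenCV has them; the pictures are not rectified), "rvec" (rotation vector, rad) and "tvec" (3), from world to camera coordinates, as OpenCV has them. Camera axes: x right, y down, z forward; pixel columns grow to the right and rows downward; lengths in mm; the calibration is good to about 2 mm. A picture is of the moment at which its call begins. There is no depth.
- finish_job(): hands the job in, once; it reports no verdict.
The state is a dict: "time_s": time; "joint_pos": joint angles; "joint_vel": joint speeds; "joint_efforts": joint torques, N m; "eef_pos": TCP position; "eef_rot": TCP orientation; "ft_force": force on the tool from outside, world axes, zero at the start; "torque": the same for the moment, N m; "gripper_width": finger opening in mm.
Only numpy, scipy, OpenCV 4.12 (cv2) and the standard library are available. Lean on these libraries where they do the work, as an engineer would, in place of code of your own. Each camera call takes 0.05 s, during which the arm holds its last target.

## Working session

There is one attempt and no reset: what is moved stays moved. The work goes in short steps, Python scripts to look and compute and a tool call to move; the robot and the scene stay as the last step left them, time stands still between calls to the robot, and variables do not carry over. Pictures are saved under pics/ and viewed, and the job is handed in when it is done.

Besides the shell and the picture viewer there is one more tool, called after ">>>" in YAML: its name, and indented under it one key for each argument. step_arm: Moves the arm, as the interface text tells. Its arguments: {"type":"object","properties":{"series":{"type":"array"},"force":{"type":"number"}},"required":["series"]}

```bash
mkdir -p pics; cat > h.py <<'E'
import numpy as np, cv2
from cell import read_state, camera
def shot(n,fn):
    c=camera(n); cv2.imwrite('pics/'+fn,c['frame'][:,:,::-1]); return c
def ray(c,uv):
    R=cv2.Rodrigues(np.array(c['rvec'],float))[0]; t=np.array(c['tvec'],float).ravel()
    p=cv2.undistortPoints(np.array([[uv]],float),np.array(c['mtx'],float),np.array(c['distortion'],float))[0,0]
    return -R.T@t, R.T@np.array([p[0],p[1],1])
def atz(c,uv,z):
    o,d=ray(c,uv); return o+d*(z-o[2])/d[2]
def proj(c,P):
    return cv2.projectPoints(np.array(P,float).reshape(-1,1,3),np.array(c['rvec'],float),np.array(c['tvec'],float),np.array(c['mtx'],float),np.array(c['distortion'],float))[0].reshape(-1,2)
E
python3 - <<'E'
from h import *
import pickle
for n in('scene','top'):
    c=shot(n,n+'0.png'); pickle.dump(c,open(n+'0.pkl','wb')); print(n,ray(c,(320,200)))
print(read_state())
E
```

```text
scene (array([ 967.97816133, -326.13114381,  809.52692795]), array([-0.49251509,  0.34786047, -0.79809135]))
top (array([ 482.86408694,  -48.48053221, 1045.32404408]), array([ 0.06719732,  0.02665263, -0.99743537]))
{'time_s': 0.1, 'joint_pos': array([63.50717873, 24.93232944,  1.43189033, 90.1832061 , -0.66395164,
       64.97164419, -4.30230283]), 'joint_vel': array([ 0.0202792 , -0.03314744,  0.04657471, -0.05276487,  0.05565761,
        0.03731033,  0.09393732]), 'joint_efforts': array([ 2.72157209e-03, -6.71752095e+01,  1.02781065e+00, -3.16904676e+01,
        1.56696572e-02,  7.23188423e-03,  5.04727097e-05]), 'eef_pos': array([ 219.83250207, -584.59832037,  230.61065371]), 'eef_rot': array([ 1.79991749e+02,  7.84525726e-02, -6.93897180e+01]), 'ft_force': array([ 0.09680568, -0.54635705, -0.39254002]), 'torque': array([ 0.05728054,  0.05109254, -0.04025845]), 'gripper_width': 85.2283356705485}
```

View pics/scene0.png

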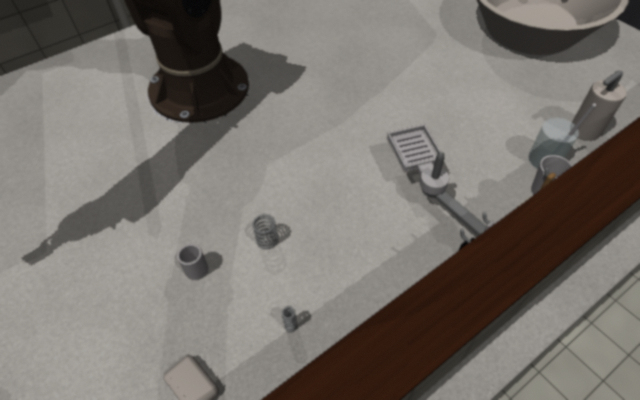

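View pics/top0.png

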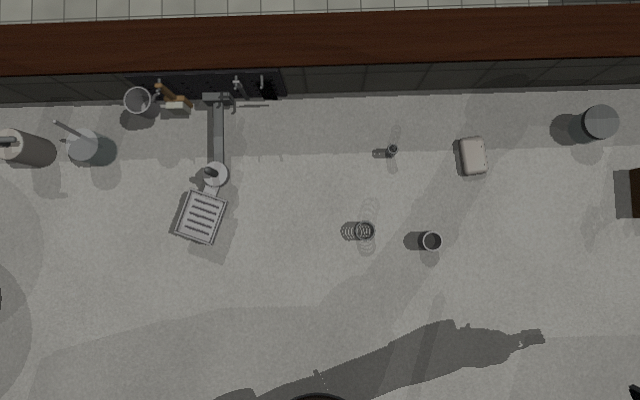

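```bash
python3 - <<'E'
import cv2,numpy as np
s=cv2.imread('pics/scene0.png');t=cv2.imread('pics/top0.png')
f=lambda i,u,v,w,h,k:cv2.resize(i[v:v+h,u:u+w],None,fx=k,fy=k,interpolation=cv2.INTER_CUBIC)
# 50x38 windows x8
a=np.hstack([f(s,240,205,50,50,8),f(s,405,145,50,50,8)]);b=np.hstack([f(t,340,210,50,25,8),f(t,190,155,50,25,8)])
cv2.imwrite('pics/z0.png',np.vstack([a,b]))
E
```

```text
(no output)
```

View pics/z0.png

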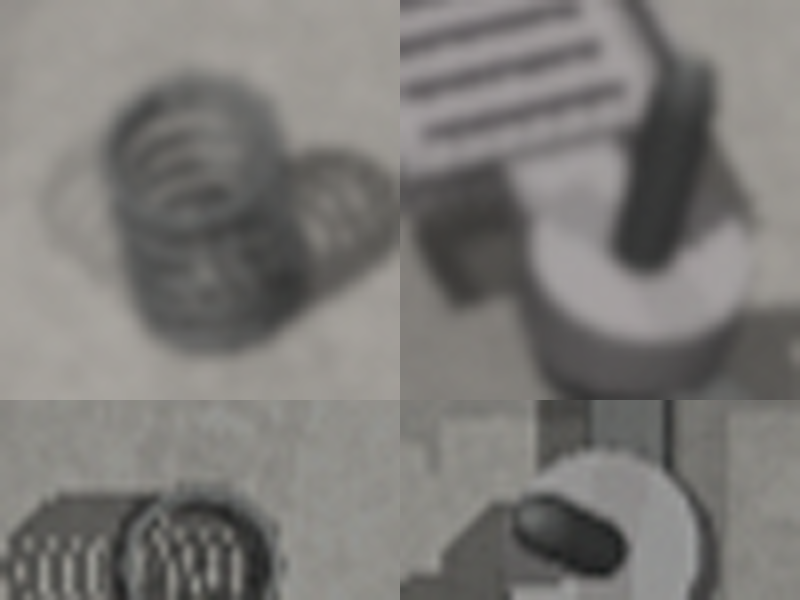

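```bash
python3 - <<'E'
import cv2,numpy as np
s=cv2.imread('pics/scene0.png');t=cv2.imread('pics/top0.png')
f=lambda i,u,v,w,h,k:cv2.resize(i[v:v+h,u:u+w],None,fx=k,fy=k,interpolation=cv2.INTER_CUBIC)
cv2.imwrite('pics/z1.png',np.hstack([f(t,340,210,40,40,10),f(t,190,155,40,40,10)]))
E
```

```text
(no output)
```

View pics/z1.png

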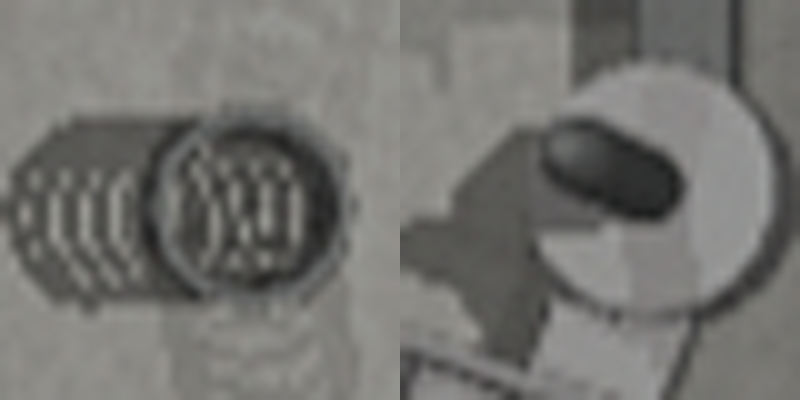

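```bash
cat > fit.py <<'E'
from h import *
import pickle
from scipy.optimize import least_squares
s=pickle.load(open('scene0.pkl','rb'));t=pickle.load(open('top0.pkl','rb'))
def tri(a,b):
    f=lambda p:np.r_[proj(s,p)[0]-a,proj(t,p)[0]-b]
    r=least_squares(f,[500,0,50]);return r.x,r.fun
print('spring top',tri((263.9,223.9),(364.7,230.3)))
print('hub',tri((434.5,177.5),(215.0,173.5)))
print('tip',tri((441.2,152.0),(205.7,169)))
print('sleeve',atz(t,(431,241),60),'slim',atz(t,(392,149),60))
E
python3 fit.py
```

```text
spring top (array([ 482.79902546, -114.87630446,   55.96109458]), array([-0.33376797,  0.03370972, -0.34193997, -0.17150137]))
hub (array([610.16540586, 197.8813413 ,  80.41185546]), array([-0.38383269,  0.07077387, -0.34790868, -0.2510776 ]))
tip (array([610.10439522, 197.7845763 , 152.41072464]), array([-0.45204779,  0.0853904 , -0.40288663, -0.29705738]))
sleeve [ 456.34881976 -254.41586127   60.        ] slim [ 654.70520182 -179.12712721   60.        ]
```

```bash
cat > ov.py <<'E'
from h import *
import pickle,sys
s=pickle.load(open('scene0.pkl','rb'));t=pickle.load(open('top0.pkl','rb'))
sx,sy,hx,hy,hz=map(float,sys.argv[1:6])
def ring(x,y,z,r):
    a=np.linspace(0,2*np.pi,60);return np.c_[x+r*np.cos(a),y+r*np.sin(a),0*a+z]
out=[]
for c,w in((s,[(243,206),(412,146)]),(t,[(345,210),(192,155)])):
    row=[]
    for (u,v),rs in zip(w,[[(sx,sy,0,22),(sx,sy,60,22)],[(hx,hy,hz,27),(hx,hy,hz,8),(hx,hy,hz+66,3),(hx,hy,hz+54,8)]]):
        k=8;im=cv2.resize(c['frame'][v:v+36 if c is t else v+48,u:u+48,::-1],None,fx=k,fy=k,interpolation=cv2.INTER_CUBIC)
        im=cv2.convertScaleAbs(im,alpha=1.4)
        for r in rs:
            p=((proj(c,ring(*r))-[u,v]+.5)*k).astype(int)
            cv2.polylines(im,[p.reshape(-1,1,2)],True,(0,0,255),1)
        row.append(im)
    out.append(np.hstack(row))
cv2.imwrite('pics/'+sys.argv[6],np.vstack(out)[:,:,:][:672])
im=np.vstack(out); cv2.imwrite('pics/'+sys.argv[6],cv2.resize(im,None,fx=.89,fy=.89))
E
python3 ov.py 482.8 -114.9 610.2 197.9 83 ov0.png
```

```text
(no output)
```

View pics/ov0.png

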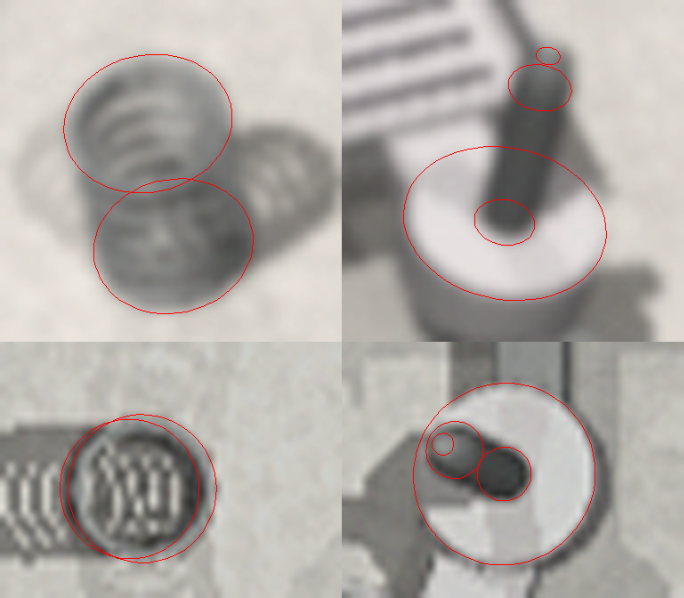

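```bash
cat >> h.py <<'E'
from scipy.spatial.transform import Rotation as Ro
def delta(p,yaw):
    s=read_state();R=Ro.from_euler('xyz',s['eef_rot'],degrees=True)
    T=Ro.from_euler('xyz',[180,0,yaw],degrees=True)
    print(s['time_s'],s['eef_pos'].round(1),s['eef_rot'].round(2),'w',round(s['gripper_width'],1),'F',s['ft_force'].round(2))
    print('shift',R.inv().apply(np.array(p)-s['eef_pos']).round(1),'turn',(R.inv()*T).as_rotvec(degrees=True).round(2))
E
python3 - <<'E'
from h import *
import pickle
s=pickle.load(open('scene0.pkl','rb'));t=pickle.load(open('top0.pkl','rb'))
print('wall base',atz(t,(300,98),0),[atz(t,(300,66),z).round() for z in(0,150,300)])
# beam front-lower edge in scene vs top
print([atz(s,(450,265),z).round() for z in(0,100,150,200,300)])
delta([483,-114.5,150],-20)
E
```

```text
wall base [789.56219357  19.73683821   0.        ] [array([865.,  18.,   0.]), array([810.,   9., 150.]), array([755.,  -1., 300.])]
[array([742., 128.,   0.]), array([770.,  72., 100.]), array([784.,  44., 150.]), array([798.,  16., 200.]), array([825., -41., 300.])]
0.1 [ 219.8 -584.6  230.6] [ 1.7999e+02  8.0000e-02 -6.9390e+01] w 85.2 F [ 0.1  -0.55 -0.39]
shift [-347.3 -411.8   81. ] turn [-3.000e-02  8.000e-02 -4.939e+01]
```

>>> step_arm:
  series:
    - [85,[-8,-10,2],[0,0,-1]]
    - [85,[-24,-29,5],[0,0,-3]]
    - [85,[-45,-53,10],[0,0,-6]]
    - [85,[-68,-80,16],[0,0,-10]]
    - [85,[-91,-107,21],[0,0,-13]]
    - [85,[-114,-134,26],[0,0,-16]]
    - [85,[-137,-161,32],[0,0,-19]]
    - [85,[-160,-189,37],[0,0,-23]]
    - [85,[-183,-216,43],[0,0,-26]]
    - [85,[-206,-244,48],[0,0,-29]]
    - [85,[-229,-271,53],[0,0,-33]]
    - [85,[-252,-298,59],[0,0,-36]]
    - [85,[-274,-325,64],[0,0,-39]]
    - [85,[-296,-351,69],[0,0,-42]]
    - [85,[-315,-374,73],[0,0,-45]]
    - [85,[-331,-393,77],[0,0,-47]]
    - [85,[-342,-406,80],[0,0,-48.6]]
    - [85,[-347.3,-411.8,81],[0,0,-49.4]]
    - [85,[-347.3,-411.8,81],[0,0,-49.4]]
    - [85,[-347.3,-411.8,81],[0,0,-49.4]]

```text
time_s: 1.77
eef_pos: [482.3, -114.7, 149.9]
eef_rot: [-180.0, 0.1, -20.0]
ft_force: [-0.6, -0.4, -0.3]
gripper_width: 84.6
```

```bash
python3 - <<'E'
from h import *
delta([483,-114.5,26],-20)
shot('scene','s1.png')
E
```

```text
1.7667 [ 482.3 -114.7  149.9] [-1.7998e+02  9.0000e-02 -1.9990e+01] w 84.6 F [-0.61 -0.36 -0.29]
shift [  0.8  -0.4 123.9] turn [-0.02  0.09  0.01]
```

View pics/s1.png

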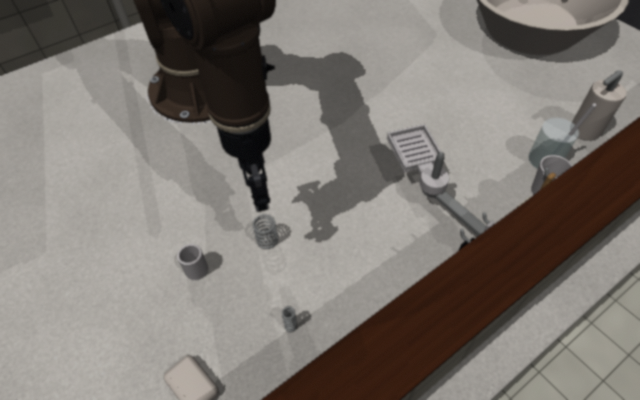

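>>> step_arm:
  series:
    - [85,[0.4,-0.2,10],[0,0,0]]
    - [85,[0.8,-0.4,25],[0,0,0]]
    - [85,[0.8,-0.4,42],[0,0,0]]
    - [85,[0.8,-0.4,60],[0,0,0]]
    - [85,[0.8,-0.4,78],[0,0,0]]
    - [85,[0.8,-0.4,95],[0,0,0]]
    - [85,[0.8,-0.4,110],[0,0,0]]
    - [85,[0.8,-0.4,120],[0,0,0]]
    - [85,[0.8,-0.4,126],[0,0,0]]
    - [85,[0.8,-0.4,128],[0,0,0]]
    - [85,[0.8,-0.4,128],[0,0,0]]
    - [85,[0.8,-0.4,128],[0,0,0]]

```text
time_s: 2.82
eef_pos: [483.3, -115.5, 22.5]
eef_rot: [-180.0, 0.0, -20.1]
ft_force: [0.4, 0.1, -0.2]
gripper_width: 85.2
```

```bash
python3 - <<'E'
from h import *
delta([483,-114.5,22],-20)
import cv2
c=shot('scene','s2.png');t=shot('top','t2.png')
f=lambda i,u,v,w,h,k:cv2.resize(i[v:v+h,u:u+w,::-1],None,fx=k,fy=k,interpolation=cv2.INTER_CUBIC)
cv2.imwrite('pics/z2.png',np.hstack([f(c['frame'],225,185,80,80,5),f(t['frame'],325,190,80,80,5)]))
E
```

```text
2.8167 [ 483.3 -115.5   22.5] [-1.7999e+02  3.0000e-02 -2.0100e+01] w 85.2 F [ 0.41  0.08 -0.19]
shift [-0.6 -0.9  0.5] turn [-0.01  0.03 -0.1 ]
```

View pics/z2.png

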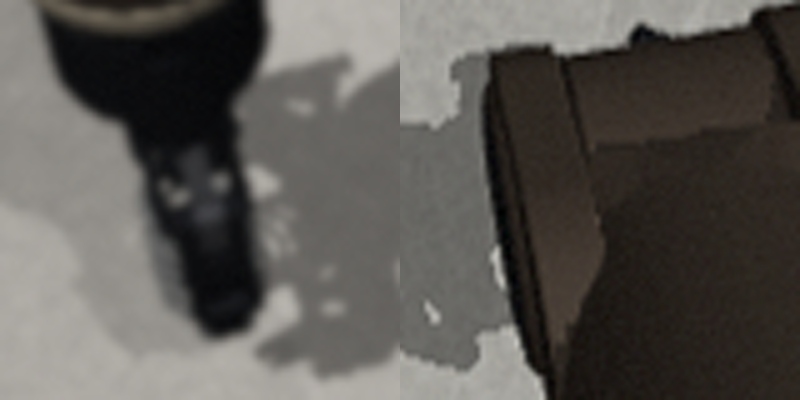

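Gripper straddles the spring (scene about 265,235); the view from above is hidden by the arm. Close.

>>> step_arm:
  series:
    - [60,[0,-0.9,0],[0,0,0]]
    - [50,[0,-0.9,0],[0,0,0]]
    - [42,[0,-0.9,0],[0,0,0]]
    - [36,[0,-0.9,0],[0,0,0]]
    - [36,[0,-0.9,0],[0,0,0]]
    - [36,[0,-0.9,0],[0,0,0]]
    - [36,[0,-0.9,0],[0,0,0]]
    - [36,[0,-0.9,0],[0,0,0]]
    - [36,[0,-0.9,0],[0,0,0]]
    - [36,[0,-0.9,0],[0,0,0]]
  force: 40

```text
time_s: 3.75
eef_pos: [484.0, -114.6, 23.1]
eef_rot: [-180.0, -0.0, -20.1]
ft_force: [-1.1, -0.1, 5.8]
gripper_width: 41.6
```

>>> step_arm:
  series:
    - [36,[0,0,0],[0,0,0]]
    - [36,[0,0,0],[0,0,0]]
    - [36,[0,0,0],[0,0,0]]
    - [36,[0,0,-3],[0,0,0]]
    - [36,[0,0,-8],[0,0,0]]
    - [36,[0,0,-15],[0,0,0]]
    - [36,[0,0,-25],[0,0,0]]
    - [36,[0,0,-35],[0,0,0]]
    - [36,[0,0,-40],[0,0,0]]
    - [36,[0,0,-40],[0,0,0]]

```text
time_s: 4.58
eef_pos: [485.1, -114.8, 64.8]
eef_rot: [-180.0, -0.2, -20.1]
ft_force: [-0.3, -1.1, -1.5]
gripper_width: 41.7
```

```bash
python3 - <<'E'
from h import *
delta([483,-114.5,210],-20)
import cv2
c=shot('scene','s3.png')
f=lambda i,u,v,w,h,k:cv2.resize(i[v:v+h,u:u+w,::-1],None,fx=k,fy=k,interpolation=cv2.INTER_CUBIC)
cv2.imwrite('pics/z3.png',f(c['frame'],210,165,120,100,6))
E
```

```text
4.5833 [ 485.1 -114.8   64.8] [-179.96   -0.19  -20.09] w 41.7 F [-0.31 -1.13 -1.5 ]
shift [  -1.5    0.3 -145.2] turn [-0.04 -0.19 -0.09]
```

View pics/z3.png

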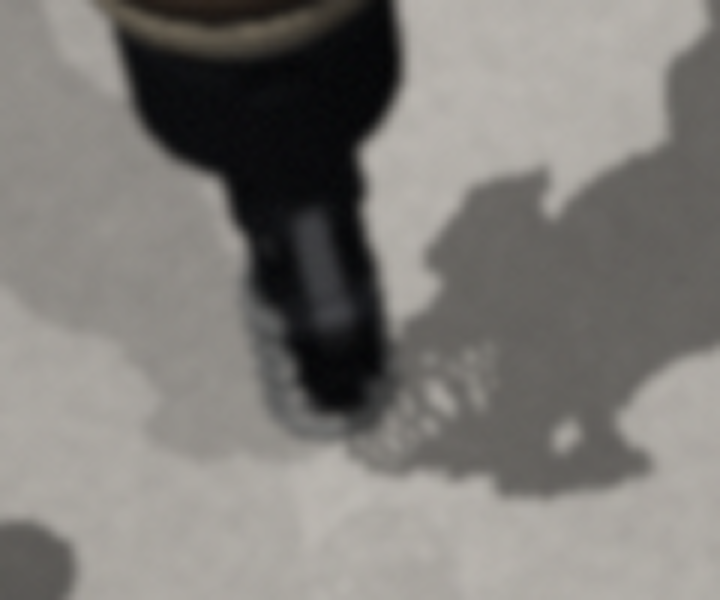

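```bash
cat > ov2.py <<'E'
from h import *
import sys
def ring(x,y,z,r):
    a=np.linspace(0,2*np.pi,60);return np.c_[x+r*np.cos(a),y+r*np.sin(a),0*a+z]
def ov(c,w,rings,fn,k=7):
    u,v,W,H=w
    im=cv2.resize(c['frame'][v:v+H,u:u+W,::-1],None,fx=k,fy=k,interpolation=cv2.INTER_CUBIC)
    im=cv2.convertScaleAbs(im,alpha=1.5)
    for r,col in rings:
        p=((proj(c,ring(*r))-[u,v]+.5)*k).astype(int)
        cv2.polylines(im,[p.reshape(-1,1,2)],True,col,1)
    cv2.imwrite('pics/'+fn,im)
E
python3 - <<'E'
from ov2 import *
c=camera('scene');p=read_state()['eef_pos'];ty=np.array([-.34,-.94])
R=[]
for d,col in((0,(0,0,255)),(6,(0,255,0))):
    x,y=p[:2]+ty*d
    R+=[((x,y,p[2]-23,22),col),((x,y,p[2]+37,22),col)]
ov(c,(220,180,100,80),R,'z4.png')
E
```

```text
(no output)
```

View pics/z4.png

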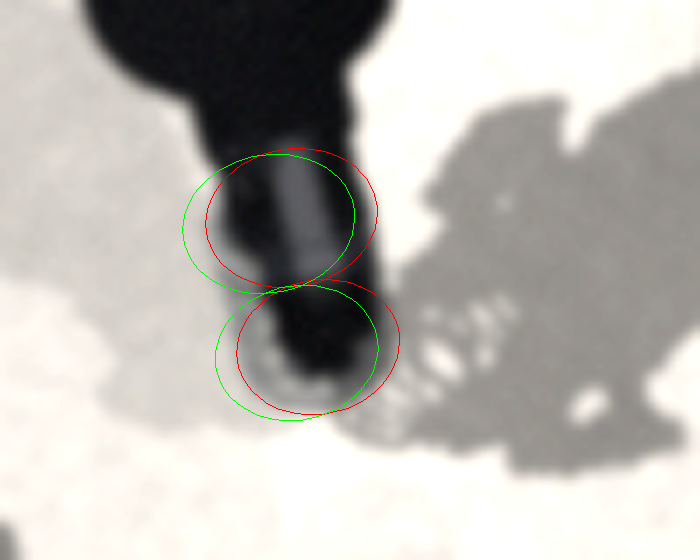

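>>> step_arm:
  series:
    - [36,[0,0,-5],[0,0,0]]
    - [36,[0,0,-15],[0,0,0]]
    - [36,[0,0,-30],[0,0,0]]
    - [36,[0,0,-48],[0,0,0]]
    - [36,[0,0,-66],[0,0,0]]
    - [36,[0,0,-84],[0,0,0]]
    - [36,[0,0,-102],[0,0,0]]
    - [36,[0,0,-120],[0,0,0]]
    - [36,[0,0,-134],[0,0,0]]
    - [36,[0,0,-144],[0,0,0]]
    - [36,[0,0,-149],[0,0,0]]
    - [36,[0,0,-150],[0,0,0]]
    - [36,[0,0,-150],[0,0,0]]

```text
time_s: 5.77
eef_pos: [483.8, -114.7, 213.3]
eef_rot: [-180.0, -0.1, -20.1]
ft_force: [-0.0, 0.1, -1.6]
gripper_width: 42.1
```

```bash
python3 - <<'E'
from h import *
delta([610,198,215],10)
E
```

```text
5.7667 [ 483.8 -114.7  213.3] [-1.7998e+02 -7.0000e-02 -2.0090e+01] w 42.1 F [-0.05  0.11 -1.65]
shift [  11.1 -337.    -1.6] turn [ -0.    -0.07 -30.09]
```

>>> step_arm:
  series:
    - [36,[0,-5,0],[0,0,-0.5]]
    - [36,[0.5,-15,0],[0,0,-1.5]]
    - [36,[1,-30,0],[0,0,-3]]
    - [36,[1.5,-50,0],[0,0,-5]]
    - [36,[2,-72,-0.5],[0,0,-7]]
    - [36,[3,-95,-0.5],[0,0,-9]]
    - [36,[4,-119,-0.5],[0,0,-11]]
    - [36,[5,-143,-0.5],[0,0,-13]]
    - [36,[6,-167,-1],[0,0,-15]]
    - [36,[7,-191,-1],[0,0,-17]]
    - [36,[7.5,-215,-1],[0,0,-19]]
    - [36,[8,-239,-1],[0,0,-21]]
    - [36,[9,-262,-1],[0,0,-23]]
    - [36,[9.5,-284,-1.5],[0,0,-25]]
    - [36,[10,-303,-1.5],[0,0,-27]]
    - [36,[10.5,-318,-1.5],[0,0,-28.5]]
    - [36,[11,-329,-1.6],[0,0,-29.5]]
    - [36,[11.1,-335,-1.6],[0,0,-30]]
    - [36,[11.1,-337,-1.6],[0,0,-30.1]]
    - [36,[11.1,-337,-1.6],[0,0,-30.1]]

```text
time_s: 7.43
eef_pos: [609.9, 198.0, 214.8]
eef_rot: [180.0, -0.0, 10.0]
ft_force: [-0.5, -0.6, -1.3]
gripper_width: 41.8
```

>>> step_arm:
  series:
    - [36,[0,0,0],[0,0,0]]
    - [36,[0,0,0],[0,0,0]]

```text
time_s: 7.6
eef_pos: [609.9, 196.7, 214.8]
eef_rot: [179.9, -0.0, 9.9]
ft_force: [-0.8, 0.0, -1.2]
gripper_width: 41.4
```

```bash
python3 - <<'E'
from ov2 import *
delta([610,198,215],10)
c=shot('scene','s5.png');p=read_state()['eef_pos']
R=[((p[0],p[1],p[2]-23,22),(0,0,255)),((p[0],p[1],p[2]+37,22),(0,0,255)),((610,198,83,27),(0,255,0)),((610,198,149,3),(0,255,0)),((610,198,137,8),(0,255,0))]
ov(c,(395,85,90,110),R,'z5.png',5)
shot('top','t5.png')
E
```

```text
7.6 [609.9 196.7 214.8] [ 1.7993e+02 -3.0000e-02  9.9100e+00] w 41.4 F [-0.75  0.05 -1.16]
shift [ 0.3 -1.3 -0.2] turn [ 0.07 -0.03 -0.09]
```

View pics/z5.png

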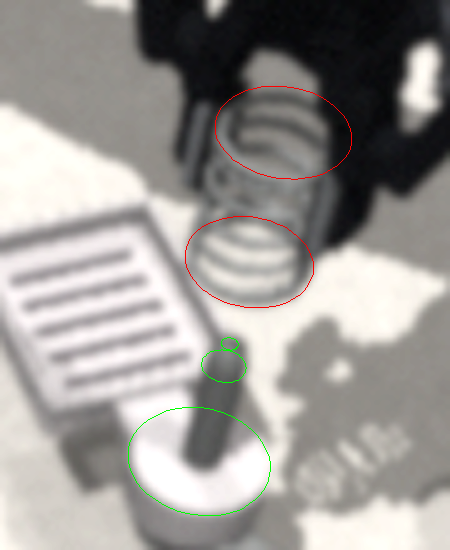

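View pics/t5.png

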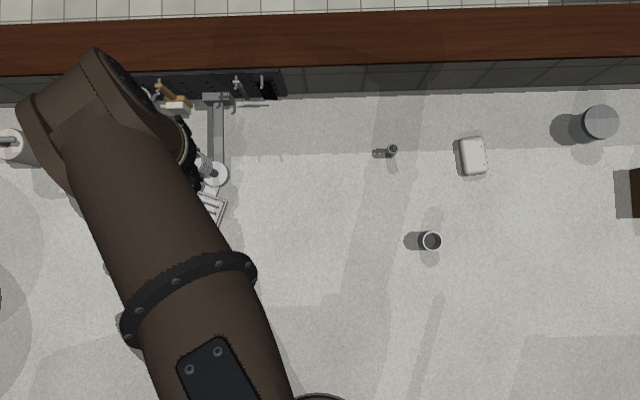

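>>> step_arm:
  series:
    - [36,[0.3,-0.7,3],[0,0,0]]
    - [36,[0.3,-1.2,9],[0,0,0]]
    - [36,[0.3,-1.2,17],[0,0,0]]
    - [36,[0.3,-1.2,26],[0,0,0]]
    - [36,[0.3,-1.2,35],[0,0,0]]
    - [36,[0.3,-1.2,44],[0,0,0]]
    - [36,[0.3,-1.2,51],[0,0,0]]
    - [36,[0.3,-1.2,55],[0,0,0]]
    - [36,[0.3,-1.2,56],[0,0,0]]
    - [36,[0.3,-1.2,56],[0,0,0]]

```text
time_s: 8.53
eef_pos: [610.0, 198.2, 158.6]
eef_rot: [179.9, -0.0, 9.9]
ft_force: [0.4, 0.8, -1.0]
gripper_width: 41.9
```

```bash
python3 - <<'E'
from ov2 import *
delta([610,198,106],10)
c=shot('scene','s6.png');p=read_state()['eef_pos']
R=[((p[0],p[1],p[2]-23,22),(0,0,255)),((p[0],p[1],p[2]+37,22),(0,0,255)),((610,198,83,27),(0,255,0)),((610,198,149,3),(0,255,0)),((610,198,137,8),(0,255,0))]
ov(c,(395,105,90,90),R,'z6.png',6)
E
```

```text
8.5333 [610.  198.2 158.6] [ 1.7994e+02 -2.0000e-02  9.9300e+00] w 41.9 F [ 0.4   0.81 -0.95]
shift [-0.1  0.1 52.6] turn [ 0.06 -0.02 -0.07]
```

View pics/z6.png

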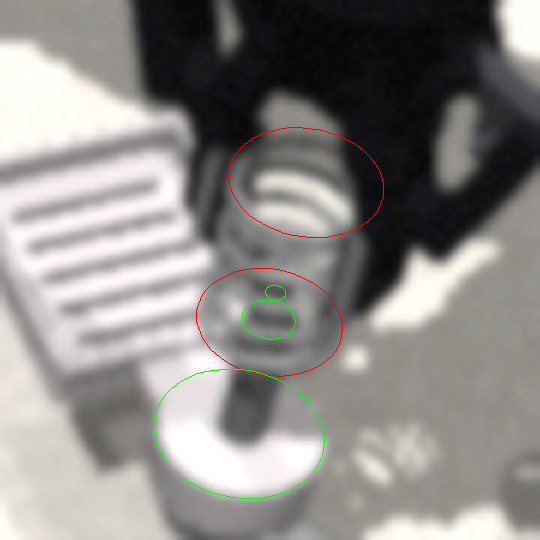

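>>> step_arm:
  series:
    - [36,[0,0,3],[0,0,0]]
    - [36,[0,0,8],[0,0,0]]
    - [36,[0,0,14],[0,0,0]]
    - [36,[0,0,20],[0,0,0]]
    - [36,[0,0,26],[0,0,0]]
    - [36,[0,0,32],[0,0,0]]
    - [36,[0,0,37],[0,0,0]]
    - [36,[0,0,41],[0,0,0]]
    - [36,[0,0,43],[0,0,0]]
    - [36,[0,0,43],[0,0,0]]

```text
time_s: 9.42
eef_pos: [610.0, 198.1, 115.4]
eef_rot: [179.9, -0.0, 9.9]
ft_force: [0.3, -0.4, -0.5]
gripper_width: 41.6
```

>>> step_arm:
  series:
    - [36,[0,0,1.5],[0,0,0]]
    - [36,[0,0,3],[0,0,0]]
    - [36,[0,0,4.5],[0,0,0]]
    - [36,[0,0,5],[0,0,0]]

```text
time_s: 9.75
eef_pos: [610.0, 198.1, 110.3]
eef_rot: [179.9, -0.0, 9.9]
ft_force: [0.1, -0.3, -0.5]
gripper_width: 41.6
```

>>> step_arm:
  series:
    - [36,[0,0,1],[0,0,0]]
    - [36,[0,0,2],[0,0,0]]
    - [36,[0,0,3],[0,0,0]]
    - [36,[0,0,3],[0,0,0]]

```text
time_s: 10.08
eef_pos: [610.1, 198.1, 108.1]
eef_rot: [179.9, -0.0, 9.9]
ft_force: [-3.2, -0.4, 6.0]
gripper_width: 41.7
```

>>> step_arm:
  series:
    - [36,[0,0,0.7],[0,0,0]]
    - [36,[0,0,1.5],[0,0,0]]
    - [36,[0,0,1.5],[0,0,0]]

```text
time_s: 10.33
eef_pos: [610.1, 198.2, 108.0]
eef_rot: [179.9, -0.1, 9.9]
ft_force: [-5.3, -2.5, 11.3]
gripper_width: 41.2
```

```bash
python3 - <<'E'
from ov2 import *
delta([610,198,106],10)
c=shot('scene','s7.png');p=read_state()['eef_pos']
R=[((p[0],p[1],p[2]-23,22),(0,0,255)),((610,198,83,27),(0,255,0))]
ov(c,(395,105,90,90),R,'z7.png',6)
E
```

```text
10.3333 [610.1 198.2 108. ] [ 1.7991e+02 -8.0000e-02  9.9200e+00] w 41.2 F [-5.26 -2.52 11.26]
shift [-0.2  0.2  2. ] turn [ 0.09 -0.08 -0.08]
```

View pics/z7.png

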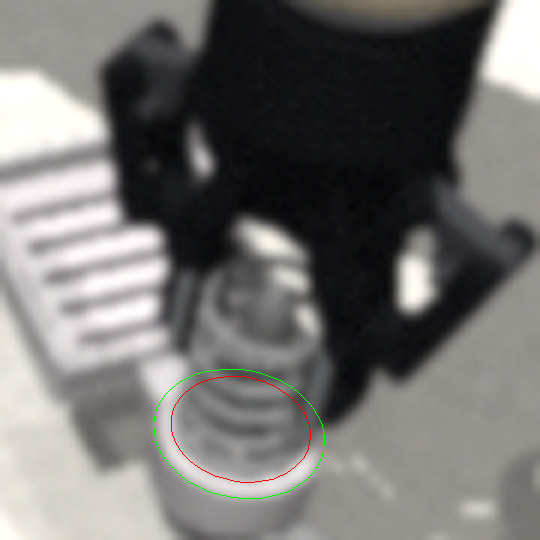

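>>> step_arm:
  series:
    - [36,[0,0,0],[0,0,3]]
    - [36,[0,0,0.5],[0,0,6]]
    - [36,[0,0,0.5],[0,0,3]]
    - [36,[0,0,0.5],[0,0,0]]
    - [36,[0,0,0],[0,0,0]]
    - [36,[0,0,0],[0,0,0]]

```text
time_s: 10.88
eef_pos: [610.3, 198.2, 108.2]
eef_rot: [179.9, -0.1, 9.8]
ft_force: [0.2, 0.3, 1.0]
gripper_width: 41.8
```

>>> step_arm:
  series:
    - [43,[0,0,0],[0,0,0]]
    - [45,[0,0,0],[0,0,0]]
    - [47,[0,0,0],[0,0,0]]
    - [50,[0,0,0],[0,0,0]]
    - [54,[0,0,0],[0,0,0]]
    - [60,[0,0,0],[0,0,0]]
    - [68,[0,0,0],[0,0,0]]
    - [76,[0,0,0],[0,0,0]]
    - [80,[0,0,0],[0,0,0]]
    - [80,[0,0,0],[0,0,0]]

```text
time_s: 11.72
eef_pos: [610.3, 198.2, 108.2]
eef_rot: [179.9, -0.1, 9.8]
ft_force: [1.1, -0.1, 0.1]
gripper_width: 79.8
```

```bash
python3 - <<'E'
from ov2 import *
delta([610,198,215],10)
c=shot('scene','s8.png')
R=[((610,198,85,22),(0,0,255)),((610,198,145,22),(0,0,255)),((610,198,85,27),(0,255,0))]
ov(c,(395,105,90,90),R,'z8.png',6)
E
```

```text
11.7167 [610.3 198.2 108.2] [ 1.7993e+02 -1.1000e-01  9.8200e+00] w 79.8 F [ 1.09 -0.15  0.09]
shift [  -0.2    0.3 -106.8] turn [ 0.07 -0.11 -0.18]
```

View pics/z8.png

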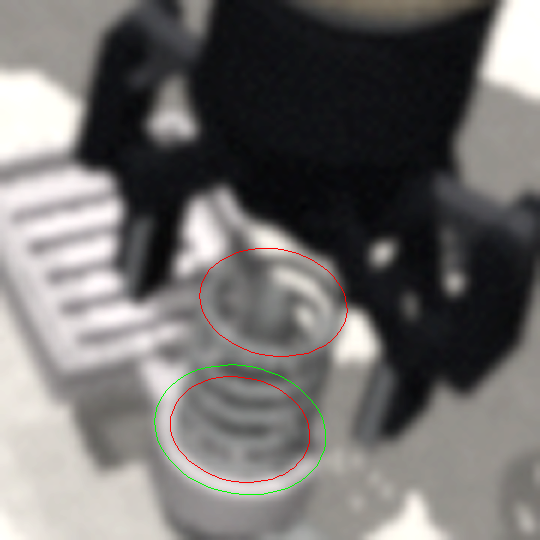

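The spring stands upright on the hub (image near z8 (255,370)), matching the model rings and free of the fingers. Retreat upward.

>>> step_arm:
  series:
    - [80,[0,0,-4],[0,0,0]]
    - [80,[0,0,-12],[0,0,0]]
    - [80,[0,0,-25],[0,0,0]]
    - [80,[0,0,-42],[0,0,0]]
    - [80,[0,0,-60],[0,0,0]]
    - [80,[0,0,-78],[0,0,0]]
    - [80,[0,0,-96],[0,0,0]]
    - [80,[0,0,-114],[0,0,0]]
    - [80,[0,0,-130],[0,0,0]]
    - [80,[0,0,-142],[0,0,0]]
    - [80,[0,0,-148],[0,0,0]]
    - [80,[0,0,-150],[0,0,0]]
    - [80,[0,0,-150],[0,0,0]]
    - [80,[0,0,-150],[0,0,0]]

```text
time_s: 12.93
eef_pos: [609.7, 198.1, 257.4]
eef_rot: [179.9, -0.0, 9.8]
ft_force: [0.8, 0.2, -0.4]
gripper_width: 80.2
```

```bash
python3 - <<'E'
from ov2 import *
delta([610,198,215],10)
c=shot('scene','s9.png')
R=[((610,198,85,22),(0,0,255)),((610,198,145,22),(0,0,255)),((610,198,85,27),(0,255,0))]
ov(c,(395,105,90,90),R,'z9.png',6)
E
```

```text
12.9333 [609.7 198.1 257.4] [ 1.7991e+02 -4.0000e-02  9.8300e+00] w 80.2 F [ 0.77  0.24 -0.37]
shift [ 0.3  0.1 42.4] turn [ 0.09 -0.04 -0.17]
```

View pics/z9.png

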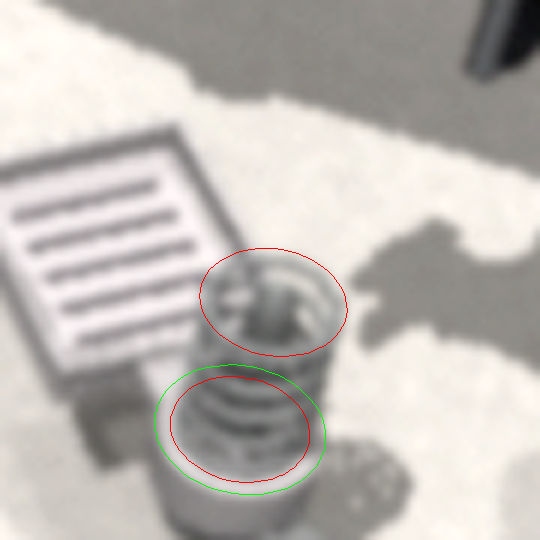

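View pics/s9.png

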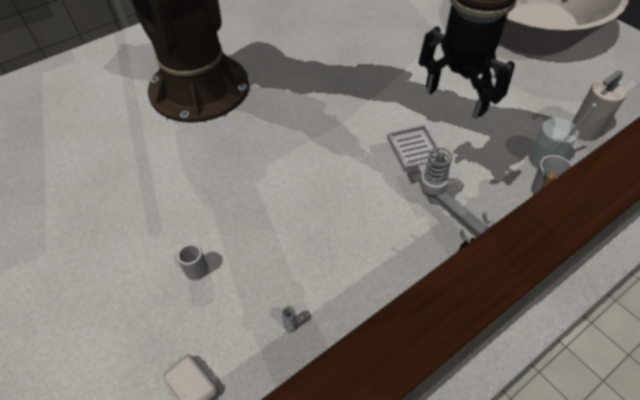

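The spring sits on the hub around the pin (scene about 436,172). The sleeve (192,262) and slim spring (290,318) have not moved, and the gripper is well clear.

```bash
python3 -c "
from cell import finish_job
print(finish_job())"
```

```text
the job is handed in; nothing more can be done
None
```

The wide spring is over the pivot pin and standing upright on the tray's hub, released. I handed the job in just after 12.9 s of the 42 s; no verdict was reported.

- **Lowering:** I kept the spring in the grip all the way down the pin. Contact came with its lower end about 85 mm above the work surface; the cameras had put the hub's top at 80–83 mm. The force rose to about 11 N upward, with 5 N sideways. A 6° twist there and back caused no further drop, and with the extra downward push taken off the force fell to about 1 N. I took that as seated, then opened the fingers gradually.
- **Last picture:** With the gripper raised 150 mm and clear, the scene camera shows the spring upright round the pin and inside the hub's edge. It matches a model spring drawn at the seated position to within a few mm. The slim spring and the sleeve look unmoved.
- **What disagreed:** The finger opening read about 41.7 mm on the 44 mm spring, but it held without slipping. In the first top view the spring also looked slightly smaller than 44 mm. After seating I checked with the scene camera only, not the top camera.

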